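Fit the spare filter cartridge in the empty bayonet head and open the air

TASK

One of the three sloping bayonet heads on the air-filter rack has no cartridge. Take the spare cartridge from the worktop, put it into that empty head with its wing grip crosswise, push it in against the spring and turn it clockwise about a quarter turn until it locks like the two fitted ones. Let go of it, then push the shut-off lever at the right end of the rack all the way over, away from you; leave the vial, the timer and the calculator where they are.

Things in the scene. Friction and masses are not known exactly. Their poses are not given: they have to be found in the camera images.
- spare_centre (a point): Centre (half-way up) of the spare cartridge, which stands upright: 100 mm tall, about 0.2 kg, z from foot to grip. Along z from here: -50 to -20 mm grey spigot, 34 mm diameter, with two steel lugs on its +x and -x sides (10 mm wide, 6 mm thick, centred at -35 mm, reaching 24 mm from the axis); -20 to +12 mm can, 52 mm diameter; above it the wing grip. The same after a half turn about z.
- spare_grip (a point): Centre of the spare's black wing grip, 31 mm above spare_centre along the cartridge's z: 56 mm long along the cartridge's x (in line with the lugs), 14 mm thick along its y, 38 mm tall; grip it across the 14 mm. The can's flat top begins 19 mm below this point.
- mouth_a (a point): Mouth centre of bayonet head a, one of three alike, fixed in a row 110 mm apart (which is where varies), 72 mm diameter, leaning 30 deg to the robot; a 39 mm bore. z: out of the mouth, up and toward the robot; x: up the slope, away from the robot; y: to the left. The cartridge enters with its x axis turned +80 deg about this z from this x (or -100 deg); the two lug slots there are 18 mm wide.
- mouth_b (a point): The same for head b. In the empty head the foot of the cartridge meets a spring plunger 16 mm deep. With the foot 26 mm deep the lugs clear the lip; at 30 mm the can meets the mouth: push to about 28 mm. Then turn 80 deg clockwise, seen from outside (negative about z), so that the x axes lie in line; a stop comes some 6 deg later, and turning the other way is blocked.
- mouth_c (a point): The same for head c. When a turned cartridge is let go, the spring lifts its lugs into notches under the lip, about 3 mm deep: foot then 23 mm deep, cartridge centre 27 mm outside the mouth on its axis, locked. A head is taken if a fitted cartridge's centre lies there, and empty otherwise.
- plunger (a joint): Spring plunger in the empty head: how far it is pushed in, 0 to 0.015 m. It pushes out with 3 N at 0 and 0.4 N more per mm.
- fitted_1_centre (a point): Centre of a cartridge like the spare that is already locked in one of the heads, its wing grip up and down the slope; z out along its axis. It cannot be moved.
- fitted_2_centre (a point): Centre of the other fitted cartridge, likewise.
- valve_tip (a point): Centre of the lever's ball, about 80 mm from its pivot, 104 mm high when the lever is at 0.
- vial_mid (a point): Bystander: glass sample bottle, 50 mm diameter, 105 mm tall, standing; the point is half-way up.
- timer_box: Bystander: small white timer, 62x62x22 mm, origin at its underside.
- calc: Bystander: desk calculator, 125x75x16 mm, long along its x, origin at its underside.
- valve (a joint): Shut-off lever at the right end of the rack, 220 mm right of the middle head: steel rod with a black ball of 26 mm diameter, 80 mm from the pivot. 0 rad: leans 0.5 rad toward the robot (shut); 1.0 rad: leans 0.5 rad away (open, end stop). Starts at 0 to 0.2, stays where it is left, moves with about 1 N at the ball, in the upright plane square to the row of heads (along the heads' x).
Things that resemble listed ones, but are neither listed nor needed, are in the scene too. Leave any blue or purple look-alike of the part that bears spare_centre alone.

How it is judged:
By the outcome, as a careful person would: the job done as asked, in the order asked, and still so for the second after the job is handed in, with the robot touching nothing.
It also fails if it takes over 53 s, if anything falls off the work surface, if the arm or the gripper's body presses on something with over 40 N, if the wrist force passes 120 N, or if a joint passes its speed limit or range.

ROBOT

A 7-joint arm with a two-finger parallel gripper is mounted at the origin on a cart in front of the work surface, level with it; the furniture and walls round the work are solid. World frame = base frame: x ahead of the robot, y to its left, z up, the work surface at z = 0. Lengths are in m, angles in rad, forces in N, time in s.
With the tool pointing down it reaches from about 0.4 to 0.85 m from the base axis. Payload 10.4 kg.
Tool frame: the origin (TCP) lies at the very end of the fingers, on their centre line; the grasp point (between the pads) lies 19 mm behind it; z points along the fingers, y is the line along which they close (so a half turn about z gives the same grasp; the last joint's range is limited). The gripper opens to 85 mm and grips with 20 to 120 N. Pads are 22 mm wide; open, the fingers measure 114 mm over their backs; the gripper's body (76 mm by 85 mm) begins 54 mm behind the grasp point. The pads swing forward as they close: fully open they stand 13 mm farther back than shut.
Start: joints at [-0.023, 0.332, -0.065, 1.46, 0.022, 1.35, -0.088], TCP at [0.625, 0, 0.231] pointing down, gripper open.
Joint ranges: [-2.6, 2.6], [-0.5, 2.12], [-1.47, 1.34], [0.16, 2.42], [-1.27, 4.41], [0.06, 2.06], [-2.6, 2.6]. Speed limits (rad/s): [2.22, 2.22, 2.79, 2.79, 3.14, 3.14, 3.14].

INTERFACE

Orientations are given as a unit quaternion [x, y, z, w].
In Python, from plant import robot, status, cams, job, finder gives the robot as it stands. The module is installed in compiled form; this text tells all that it offers. Calls block until the motion is done:
- robot.move_pose(position, orientation): joint-space move of the TCP to a pose.
- robot.move_linear(position, rot=None, rate=0.15): straight line of the TCP; rot=None keeps the orientation; rate is the mean speed in m/s.
- robot.set_joints(angles): joint-space move.
- robot.set_gripper(opening): finger opening in m; the grip force is fixed at half the most; returns when the fingers have stopped.
- robot.dwell(seconds).
- robot.inverse_kinematics(position, orientation): joint angles nearest the present ones, or None.
- status.observe(): the state.
- cams.capture(name): name is "scene" or "side" or "wrist"; returns a dict with "frame" (480x640x3 uint8, red, green, blue), "camera_matrix" (3x3 intrinsics, pixels), "eye" and "rotation" of the camera in the world; the wrist camera has in their place "hand_eye" (4x4, takes a point from camera to tool coordinates, whose origin is the TCP and whose axes are the flange's). Camera axes: x right, y down, z forward; pixel columns grow to the right and rows downward; lengths in m; the calibration is good to about 2 mm. A picture is of the moment at which its call begins: read the wrist's pose just before it. There is no depth.
A pose or a line that the arm cannot do raises robot.IKError and nothing moves.
- job.sign_off(): hands the job in; it is judged then, once.
Trained networks look in a picture, given as the dict that the camera call returned (one of the last four; its "shot" number tells which), for a name from the list of things; names that differ only in an ending like _2 or _b are one class to them, and where a whole thing is asked for, a point or a joint stands for the part that bears it (a point fixed in the world has none). Each returns a list of dicts, best first, with "p" (0 to 1); they miss things now and then, are a little off and sometimes report something else, mostly with a low value. They report only what shows in the picture. A call takes as long as a camera call. They do not tell look-alikes from the thing itself.
- finder.trace(thing, picture): "mask" (480x640 bool, what is visible of it) and "xy" ([column, row] in pixels, amid what is visible of it).
The state is a dict: "clock": time; "qpos": joint angles; "dq": joint speeds; "effort": joint torques, N m; "eef_pos": TCP position; "tcp_rot": TCP orientation; "force": force on the tool from outside, world axes, zero at the start; "ft_torque": the same for the moment, N m; "width": finger opening in m; "grasp_force": force on a finger pad.
Only numpy, scipy, OpenCV 4.12 (cv2) and the standard library are available. Lean on these libraries where they do the work, as an engineer would, in place of code of your own. Each camera call takes 0.05 s, during which the arm holds its last target. There are 200 camera calls.

## Working session

There is one attempt and no reset: what is moved stays moved. The work goes in short steps, each a Python script; the robot and the scene stay as the last script left them, time stands still between calls to the robot, and variables do not carry over. Pictures are saved under pics/ and viewed, at most 10 in all, crops included, and the job is handed in when it is done.

```bash
mkdir -p pics; cat > h.py <<'E'
import numpy as np, cv2
from scipy.spatial.transform import Rotation as R
from plant import robot, status, cams, job, finder
def save(p,n): cv2.imwrite('pics/'+n+'.png',p['frame'][:,:,::-1])
E
python3 - <<'E'
from h import *
np.set_printoptions(precision=4,suppress=True)
s=cams.capture('scene'); d=cams.capture('side')
save(s,'scene');save(d,'side')
import pickle; pickle.dump((s,d),open('p.pkl','wb'))
for n,p in (('scene',s),('side',d)):
    print(n,p['camera_matrix'].tolist(),p['eye'],np.array(p['rotation']).tolist())
    for t in ['spare_centre','spare_grip','mouth_a','fitted_1_centre','valve_tip','vial_mid','timer_box','calc']:
        print(t,[(np.round(r['xy'],1).tolist(),round(float(r['p']),2),int(r['mask'].sum())) for r in finder.trace(t,p)])
print(status.observe())
E
```

```text
scene [[493.7725224275863, 0.0, 312.21503008061904], [0.0, 493.7725224275863, 243.5609269413885], [0.0, 0.0, 1.0]] [-0.3995  0.751   0.7927] [-0.3901167129167005, 0.7759343409537273, -0.44813486830781457, 0.21191976934328594]
spare_centre [([315.1, 288.3], 0.83, 526), ([199.7, 314.4], 0.78, 653), ([275.1, 307.5], 0.71, 562)]
spare_grip [([312.4, 291.2], 0.95, 578), ([275.8, 307.8], 0.79, 576), ([199.3, 314.4], 0.68, 700)]
mouth_a [([351.0, 220.5], 0.9, 762), ([293.0, 249.5], 0.9, 786), ([324.6, 233.4], 0.62, 957)]
fitted_1_centre [([357.6, 209.4], 0.84, 430)]
valve_tip []
vial_mid [([233.0, 287.9], 0.82, 804)]
timer_box [([378.8, 280.0], 0.72, 397)]
calc [([410.9, 263.2], 0.71, 694)]
side [[542.6123965837605, 0.0, 320.98866791616376], [0.0, 542.6123965837605, 232.17431525863427], [0.0, 0.0, 1.0]] [ 0.3703 -0.7785  0.8343] [0.9066238348713085, -0.0834416376090942, 0.029082503613613607, -0.4125832317725952]
spare_centre [([287.8, 160.8], 0.81, 663), ([269.3, 237.0], 0.75, 810), ([268.4, 199.8], 0.58, 742), ([270.2, 328.8], 0.49, 922)]
spare_grip [([270.4, 233.4], 0.89, 814), ([288.5, 1
[... 241 characters left out ...]
, 1105), ([310.0, 180.9], 0.6, 856)]
valve_tip [([342.5, 223.9], 0.71, 801)]
vial_mid [([311.4, 182.2], 0.56, 816)]
timer_box [([270.5, 327.3], 0.64, 913)]
calc [([289.2, 391.4], 0.61, 2958)]
{'clock': 0.9, 'qpos': array([-0.0226,  0.3322, -0.0647,  1.4601,  0.0216,  1.3499, -0.0885]), 'dq': array([ 0.0002, -0.0011, -0.0003,  0.0012, -0.0018,  0.0001,  0.0012]), 'effort': array([  0.0006, -62.5208,   0.0496, -39.1833,   0.0165,   0.0018,
         0.    ]), 'eef_pos': array([0.625 , 0.    , 0.2313]), 'tcp_rot': array([0.7071, 0.7071, 0.0001, 0.    ]), 'force': array([ 0.0889,  0.167 , -0.1571]), 'ft_torque': array([-0.0557,  0.0269,  0.0253]), 'grasp_force': 0.0, 'width': 0.08508078823386912}
```

View pics/scene.png

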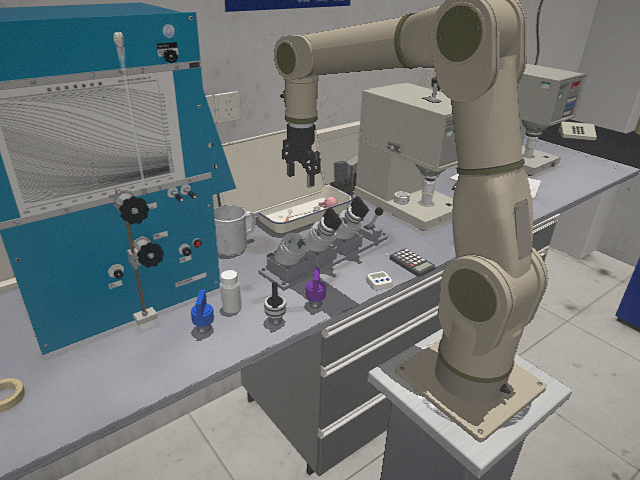

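View pics/side.png

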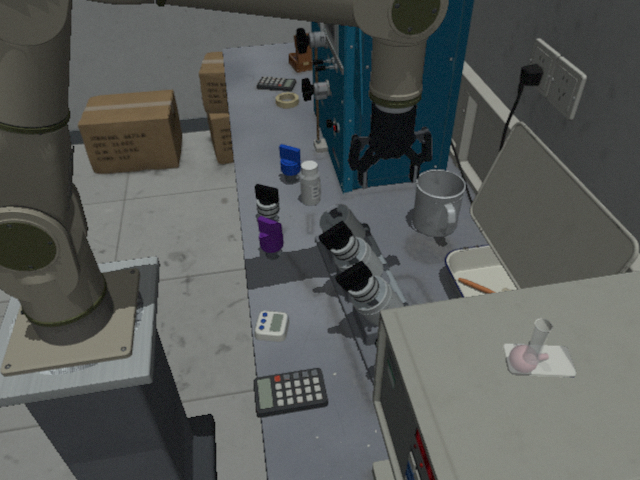

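The scene image shows the black and white spare at about (275,302), between the blue (202,312) and purple (316,287) look-alikes. The empty head is the leftmost, at scene (293,247) and side (342,218). The two fitted heads are in the middle and on the right, and the lever ball is at scene (378,211). Next I triangulate coarsely, then take wrist views.

```bash
cat >> h.py <<'E'
np.set_printoptions(precision=4,suppress=True)
def ray(p,uv):
    if 'eye' in p: o=np.array(p['eye']);M=R.from_quat(p['rotation']).as_matrix()
    else: T=p['T']; o=T[:3,3]; M=T[:3,:3]
    d=M@np.linalg.inv(p['camera_matrix'])@np.array([uv[0],uv[1],1.]); return o,d/np.linalg.norm(d)
def tri(*pu):
    A=np.zeros((3,3));b=np.zeros(3);rs=[ray(*x) for x in pu]
    for o,d in rs: P=np.eye(3)-np.outer(d,d);A+=P;b+=P@o
    x=np.linalg.solve(A,b); return x,max(np.linalg.norm(np.cross(x-o,d)) for o,d in rs)
def onz(p,uv,z):
    o,d=ray(p,uv); return o+d*(z-o[2])/d[2]
def proj(p,X):
    if 'eye' in p: o=np.array(p['eye']);M=R.from_quat(p['rotation']).as_matrix()
    else: o=p['T'][:3,3];M=p['T'][:3,:3]
    c=M.T@(np.array(X)-o); return (p['camera_matrix']@(c/c[2]))[:2]
def wrist():
    s=status.observe(); p=cams.capture('wrist')
    T=np.eye(4);T[:3,:3]=R.from_quat(s['tcp_rot']).as_matrix();T[:3,3]=s['eef_pos']
    p['T']=T@np.array(p['hand_eye']); return p
E
python3 - <<'E'
from h import *
import pickle; s,d=pickle.load(open('p.pkl','rb'))
print('spare',tri((s,(275.1,304)),(d,(268.4,201))))
print('fit right',tri((s,(357.6,209.4)),(d,(361.7,282.3))))
print('mouths',tri((s,(351,220.5)),(d,(368.8,291.7))),tri((s,(324.6,233.4)),(d,(346.9,249.3))),tri((s,(293,249.5)),(d,(344.2,220))))
print('vial',tri((s,(231,290)),(d,(311,182))))
print('ball z.1',onz(s,(378.5,211),.1))
w=wrist(); save(w,'w0'); print(w['hand_eye'],w['camera_matrix'],w['T'])
c=cv2.resize(s['frame'][180:340,180:420],None,fx=3.3,fy=3.3,interpolation=cv2.INTER_CUBIC);cv2.imwrite('pics/sc.png',c[:,:,::-1])
E
```

```text
spare (array([0.4105, 0.2309, 0.0557]), np.float64(0.002923321861290868))
fit right (array([ 0.542 , -0.1484,  0.1482]), np.float64(0.0013990595057599374))
mouths (array([ 0.5578, -0.1384,  0.1087]), np.float64(0.002824578642872919)) (array([ 0.5416, -0.0241,  0.1102]), np.float64(0.003848006994164169)) (array([0.5551, 0.0803, 0.0914]), np.float64(0.009184255435107343))
vial (array([0.522 , 0.2886, 0.055 ]), np.float64(0.001268109934370745))
ball z.1 [ 0.5641 -0.2615  0.1   ]
[[-0.0001 -0.9495 -0.3137  0.0802]
 [ 1.      0.0001 -0.0004 -0.0001]
 [ 0.0004 -0.3137  0.9495 -0.1437]
 [ 0.      0.      0.      1.    ]] [[343.0807   0.     317.9978]
 [  0.     343.0807 240.386 ]
 [  0.       0.       1.    ]] [[ 1.      0.     -0.0003  0.6249]
 [-0.0001 -0.9495 -0.3137  0.0802]
 [-0.0003  0.3137 -0.9495  0.3751]
 [ 0.      0.      0.      1.    ]]
```

View pics/w0.png

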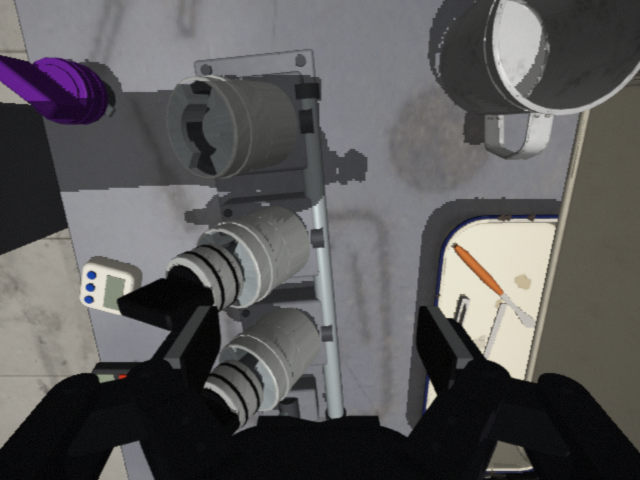

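View pics/sc.png

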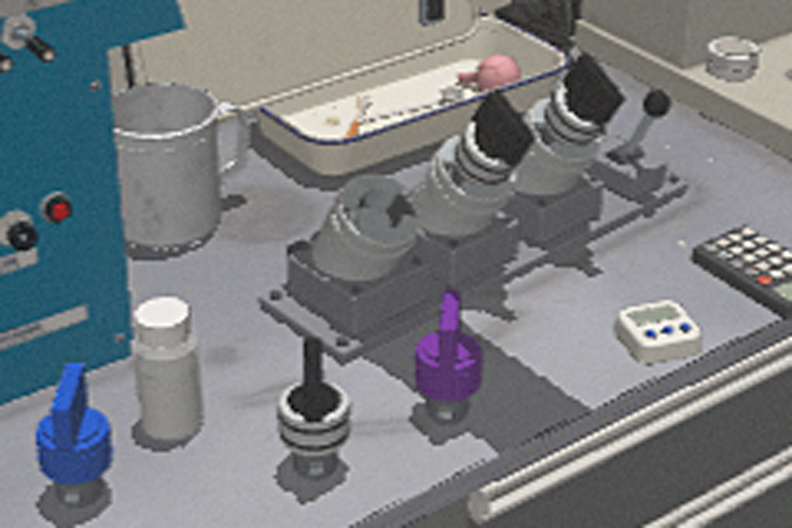

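The wrist view shows the empty head's mouth ellipse centred near (202,128) and the fitted cartridges below it; the back rail runs from (312,90) to (335,415). The scene crop confirms the spare's wing is edge-on to that camera. Next I move the wrist camera to look along the empty head's axis, then look over the spare.

```bash
cat >> h.py <<'E'
def Mframe(yaw): return R.from_euler('z',yaw)*R.from_euler('y',-np.pi/6)   # mouth frame
def tool(C,flip): return C*R.from_matrix(np.diag([1.,-1,-1] if not flip else [-1.,1,-1]))
E
python3 - <<'E'
from h import *
import pickle
w=wrist()
r1,r2=onz(w,(312,90),.06),onz(w,(335,415),.06); yaw=np.arctan2(-(r1-r2)[0],(r1-r2)[1]); print('rail',r1,r2,'yaw',yaw)
m=onz(w,(202,128),.112); print('mouth',m)
for r in finder.trace('mouth_a',w)+finder.trace('fitted_1_centre',w): print(r['xy'],r['p'])
M=Mframe(yaw);a=M.as_matrix()[:,2]
for f in (0,1):
  for ang in (80,-0.,-6):
    print(f,ang,robot.inverse_kinematics(m+a*.08,tool(M*R.from_euler('z',ang,degrees=True),f).as_quat()))
best=None
for f in (0,1):
    q=robot.inverse_kinematics(m+a*.17,tool(M*R.from_euler('z',80,degrees=True),f).as_quat())
    print('view',f,q)
    if q is not None and (best is None or abs(q[6])<abs(best[6])): best=q
robot.set_joints(best); w1=wrist(); save(w1,'w1')
robot.move_pose([.4105,.2309,.25],[.7071,.7071,0,0]); w2=wrist(); save(w2,'w2')
pickle.dump((w1,w2),open('w.pkl','wb')); print(status.observe()['clock'],status.observe()['qpos'])
E
```

```text
rail [0.6197 0.1099 0.06  ] [ 0.6445 -0.2377  0.06  ] yaw 0.07124015977130492
mouth [0.5402 0.0795 0.112 ]
[257.9, 368.2] 0.9
[227.8, 268.8] 0.85
[228.5, 126.3] 0.77
[111.0, 372.0] 0.52
[232.1, 388.4] 0.59
0 80 [-0.0493 -0.2309 -0.2478  2.2563  0.1065  0.6012 -0.481 ]
0 -0.0 [ 0.0313 -0.2305 -0.3187  2.2529  0.0731  0.5975 -1.8475]
0 -6 [ 0.046  -0.2305 -0.3315  2.2523  0.067   0.5969 -1.9467]
1 80 [-0.2122 -0.2358 -0.1041  2.2634  0.1733  0.6103  2.6019]
1 -0.0 [-0.1483 -0.2333 -0.1605  2.2606  0.1471  0.6065  1.2285]
1 -6 [-0.1485 -0.2333 -0.1604  2.2606  0.1472  0.6065  1.1237]
view 0 [-0.0553 -0.4277 -0.2339  2.2205  0.0196  0.8261 -0.4069]
view 1 [-0.5461 -0.4596  0.13    2.2384  0.2959  0.8801  2.4898]
2.9 [-0.1157  0.0073 -0.4884  1.7994  0.0034  1.3361 -0.6063]
```

View pics/w1.png

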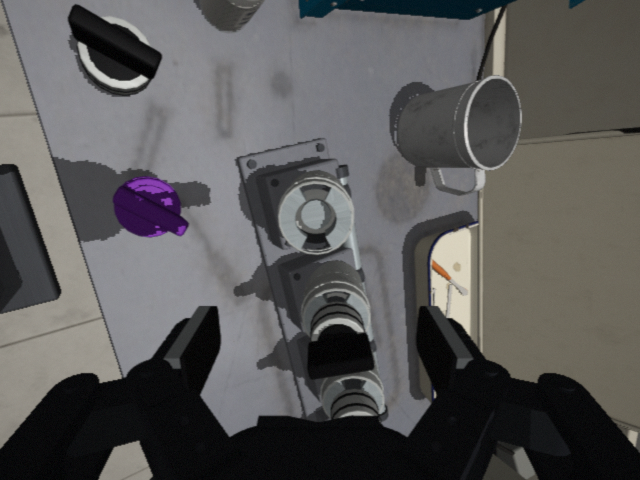

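View pics/w2.png

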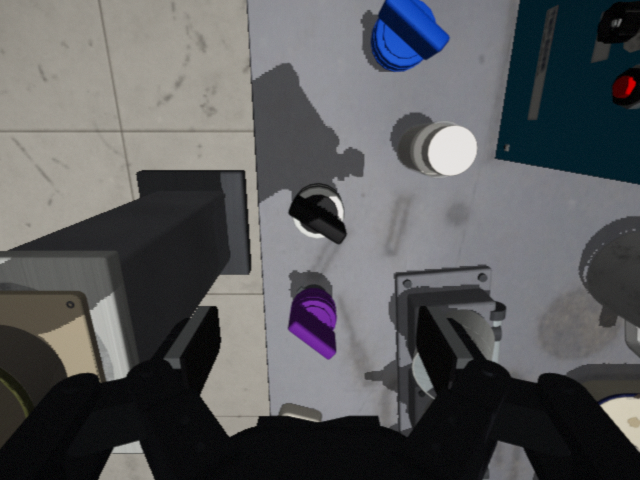

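w1 shows the empty mouth's rim centred at about (317,215), diameter about 77 px, with slots at (320,188) and (316,240). w2 shows the spare's wing from (293,201) to (340,236) over a white can centred near (318,210). Next I fit both models and overlay them.

```bash
cat > fit.py <<'E'
from h import *
import pickle
from scipy.optimize import minimize
s,d=pickle.load(open('p.pkl','rb')); w1,w2=pickle.load(open('w.pkl','rb'))
T0=np.array([[1,0,-.0003,.6249],[-.0001,-.9495,-.3137,.0802],[-.0003,.3137,-.9495,.3751],[0,0,0,1]])
w0=dict(frame=cv2.imread('pics/w0.png')[:,:,::-1],camera_matrix=w1['camera_matrix'],T=T0)
m,e=tri((w0,(202,127)),(w1,(317,215)),(s,(295.2,243))); print('mouth tri',m,e, tri((w0,(202,127)),(w1,(317,215))))
# spare: box silhouette
def hull(p,x,y,yaw,shape):
    c=np.array([[a*.028,b*.007,h] for a in(-1,1) for b in(-1,1) for h in(.064,.1)])
    X=R.from_euler('z',yaw).apply(c)+[x,y,0]
    k=np.zeros(shape,np.uint8); cv2.fillConvexPoly(k,cv2.convexHull(np.round(16*np.array([proj(p,v) for v in X])).astype(np.int32)),1,shift=4); return k>0
box={0:(w1,50,0,175,100),1:(w2,280,180,360,250)}
bl={}
for i,(p,u0,v0,u1,v1) in box.items():
    k=np.zeros((480,640),bool); f=p['frame'].max(2)<45; k[v0:v1,u0:u1]=f[v0:v1,u0:u1]; bl[i]=k
def cost(v): return sum(1-(hull(p,*v,(480,640))&bl[i]).sum()/(hull(p,*v,(480,640))|bl[i]).sum() for i,(p,*_) in box.items())
best=min((minimize(cost,[.41,.232,y],method='Nelder-Mead',options=dict(initial_simplex=[[.41,.232,y],[.416,.232,y],[.41,.238,y],[.41,.232,y+.1]])) for y in (-.45,-.6,-.75)),key=lambda r:r.fun)
print('spare',best.x,best.fun)
E
cat > ov.py <<'E'
from fit import *
yaw=.071
def ov(p,u,v,m,yaw,h=75,k=4):
    M=Mframe(yaw).as_matrix(); im=cv2.resize(p['frame'][v-h//2:v+h//2+1,u-50:u+50],None,fx=k,fy=k,interpolation=cv2.INTER_CUBIC)[:,:,::-1].copy()
    def dr(X,col): cv2.polylines(im,[np.round(((np.array([proj(p,x) for x in X])-[u-50,v-h//2]+.5)*k)).astype(np.int32)],False,col,1)
    t=np.linspace(0,2*np.pi,60); C=np.c_[np.cos(t),np.sin(t),0*t]
    dr(m+.036*C@M.T,(0,0,255)); dr(m+.0195*C@M.T,(0,255,0))
    for sg in(-1,1):
        a=np.deg2rad(80);X=np.array([[np.cos(a),np.sin(a),0]])*sg
        dr(m+np.r_[X*.01,X*.03]@M.T,(255,0,0))
    return im
E=[ov(w1,317,215,m,yaw),ov(w0,202,127,m,yaw,111),ov(s,295,243,m,yaw),]
H=max(x.shape[0] for x in E)
E=[cv2.copyMakeBorder(x,0,H-x.shape[0],0,0,cv2.BORDER_CONSTANT) for x in E[:2]]
cv2.imwrite('pics/ov.png',np.hstack(E)[:600,:800])
E
python3 ov.py
```

```text
mouth tri [0.5397 0.0795 0.1119] 0.0029233089892443795 (array([0.5407, 0.0807, 0.1125]), np.float64(0.0005296189915244084))
spare [ 0.4106  0.2301 -0.5897] 0.5751167133520074
```

View pics/ov.png

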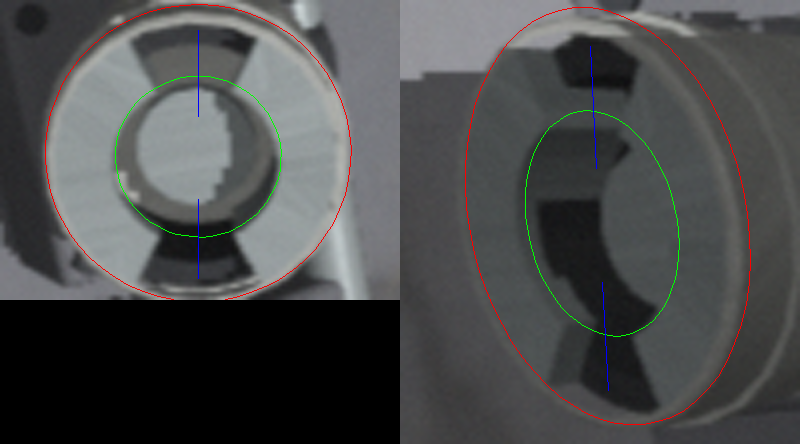

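The overlay matches the rim, bore and slots to within about 1 mm: mouth ≈ (0.540, 0.080, 0.112), yaw 0.07. The spare is at (0.4106, 0.2301). Now I grasp it and check it in hand.

```bash
python3 - <<'E'
from h import *
x,y,yaw=.4106,.2301,-.59
qs=[]
for f in (0,1):
    Q=tool(R.from_euler('z',yaw),f); q=robot.inverse_kinematics([x,y,.17],Q.as_quat()); print(f,q)
    if q is not None: qs.append((abs(q[6]),f,q,Q))
_,f,q,Q=min(qs,key=lambda t:t[0])
robot.set_gripper(.055)
robot.set_joints(q); robot.move_linear([x,y,.066],rate=.12)
print(status.observe()['force'])
robot.set_gripper(.0); s=status.observe(); print(s['width'],s['grasp_force'],s['force'],s['eef_pos'])
robot.move_linear([x,y,.24],rate=.15); s=status.observe(); print(s['width'],s['force'],s['clock'],s['eef_pos'],f)
w=wrist(); d=cams.capture('side'); c=cams.capture('scene')
import pickle; pickle.dump((w,d,c,s),open('g.pkl','wb'))
T=np.eye(4);T[:3,:3]=R.from_quat(s['tcp_rot']).as_matrix();T[:3,3]=s['eef_pos']
out=[]
for p in (w,d,c):
    im=p['frame'][:,:,::-1].copy(); t=np.linspace(0,2*np.pi,40)
    for r,z in((.026,.012),(.026,-.02),(.017,-.02),(.017,-.05)):
        X=np.c_[r*np.cos(t),r*np.sin(t),0*t+.016-z]@T[:3,:3].T+T[:3,3]
        # draw on 4x canvas later
        p.setdefault('cur',[]).append(np.array([proj(p,v) for v in X]))
    u,v=np.round(proj(p,T[:3,3]+T[:3,2]*.02)).astype(int); 
    h=33 if p is not w else 80; u=min(max(u,h),640-h);v=min(max(v,h),480-h);k=264/(2*h)
    o=cv2.resize(im[v-h:v+h,u-h:u+h],(264,264),interpolation=cv2.INTER_CUBIC)
    o2=o.copy()
    for cc in p['cur']: cv2.polylines(o2,[np.round((cc-[u-h,v-h]+.5)*k).astype(np.int32)],True,(0,0,255),1)
    out.append(np.vstack([o,o2]))
cv2.imwrite('pics/g.png',np.hstack(out))
E
```

```text
0 None
1 [-0.1177  0.0699 -0.504   1.9119  0.0367  1.1686  0.3459]
[0.2968 0.404  0.8375]
0.013069241203015476 59.32983756065369 [ 0.8233 -0.055   5.0154] [0.411  0.2303 0.0665]
0.013111696535679907 [ 0.4236  0.4565 -2.9696] 6.9917 [0.4101 0.2298 0.239 ] 1
```

View pics/g.png

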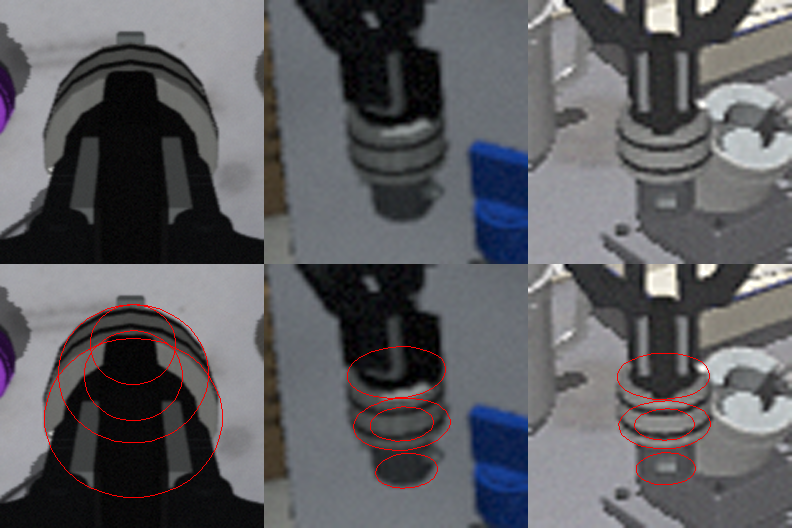

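The side and scene views show the cartridge hanging straight in the grip. In the wrist view its outline is within about 2 mm of the model, and the lug tip is at crop (131,32). I correct that small x offset and go to the entry pose, inserting step by step with force checks.

```bash
cat >> h.py <<'E'
MOUTH=np.array([.5402,.0801,.1122]); YAW=.071; ZO=.0665
E
python3 - <<'E'
from h import *
import pickle
w,d,c,s=pickle.load(open('g.pkl','rb'))
T=np.eye(4);T[:3,:3]=R.from_quat(s['tcp_rot']).as_matrix();T[:3,3]=s['eef_pos']
P=lambda v:proj(w,T[:3,:3]@np.array(v)+T[:3,3])
u,v=np.round(proj(w,T[:3,3]+T[:3,2]*.02)).astype(int);h=80;u=min(max(u,h),640-h);v=min(max(v,h),480-h);k=264/160
meas=np.array([131.5,32])/k+[u-h,v-h]-.5
g=[(dx,min(P([.024+dx,0,z])[1] for z in(.0485,.0545))-meas[1]) for dx in np.arange(-.006,.007,.0005)]
dx=min(g,key=lambda t:abs(t[1]))[0]
print('lug dx',dx,'du mm',(meas[0]-P([.024,0,.05])[0])*.21/343*1000)
M=Mframe(YAW);a=M.as_matrix()[:,2];Q=tool(M*R.from_euler('z',80,degrees=True),0)
dx=np.clip(dx,-.002,.002); corr=-Q.as_matrix()[:,0]*(-dx)  # half-turn: grasp f1, entry f0 -> tool x offset is in tool frame
corr=-Q.as_matrix()[:,0]*dx
pos=lambda h:MOUTH+corr+a*(ZO+h)
robot.move_pose(pos(.06),Q.as_quat()); print(status.observe()['qpos'])
robot.move_linear(pos(.012),rate=.1); f0=status.observe()['force']
w=wrist();sd=cams.capture('side');sc=cams.capture('scene');pickle.dump((w,sd,sc),open('e.pkl','wb'))
def crop(p,r): 
    u,v=np.round(proj(p,MOUTH+a*.02)).astype(int); v=min(v,480-r);return cv2.resize(p['frame'][v-r:v+r,u-r:u+r],(264,264),interpolation=cv2.INTER_CUBIC)[:,:,::-1]
cv2.imwrite('pics/e.png',np.hstack([crop(w,90),crop(sd,40),crop(sc,40)]))
np.save('corr.npy',corr)
for h in (0,-.006,-.012,-.015):
    robot.move_linear(pos(h),rate=.05); s=status.observe(); f=s['force']-f0
    print(h,'axial',f@a,'lat',f-a*(f@a),((s['eef_pos']-pos(h))*1000),s['clock'])
    if np.linalg.norm(f)>12: print('STOP');break
E
```

```text
lug dx -0.0004999999999999952 du mm -0.43033988254444927
[ 0.2418 -0.3519 -0.4789  2.2317 -0.1045  0.7089 -0.2956]
0 axial 0.6423297169361046 lat [-0.3265  1.0601 -0.1446] [-0.0647 -0.1248 -0.568 ] 9.0167
-0.006 axial -0.38411079532627024 lat [-1.6293  0.8782 -0.9023] [-0.1102  0.0481 -0.5954] 9.2833
-0.012 axial -0.34443064879851676 lat [-2.6524  0.4591 -1.5087] [-0.0832  0.0206 -0.4409] 9.55
-0.015 axial -0.9157785258756292 lat [-2.2884 -0.7319 -1.3479] [-0.012  -0.1159 -0.1173] 9.8
```

Entry is free, with only a slight side contact pushing down the slope. Next: shift 0.8 mm down the slope, push, turn.

```bash
python3 - <<'E'
from h import *
corr=np.load('corr.npy');M=Mframe(YAW);X,_,a=M.as_matrix().T;corr=corr-X*.0008;np.save('corr.npy',corr)
Q=tool(M*R.from_euler('z',80,degrees=True),0)
pos=lambda h:MOUTH+corr+a*(ZO+h)
def rep(t):
    s=status.observe();f=s['force'];p=s['eef_pos']-MOUTH-corr
    print(t,'axial',round(f@a,2),'lat',f-a*(f@a),'h mm',round((p@a-ZO)*1e3,2),'tq',s['ft_torque'],'w',round(s['width'],4),'t',s['clock']); return np.linalg.norm(f)
ok=True
for h in (-.017,-.02,-.024,-.028):
    robot.move_linear(pos(h),rate=.05)
    if rep(h)>25: ok=False;print('STOP');break
if ok:
    q=status.observe()['qpos'].copy(); q0=q[6]
    for ang in (10,25,45,65,81):
        q[6]=q0-np.deg2rad(ang); robot.set_joints(q); n=rep(ang); print(np.rad2deg(q0-status.observe()['qpos'][6]))
        if n>30: print('STOP');break
E
```

```text
-0.017 axial 1.08 lat [-0.7862 -1.7515 -0.5245] h mm -16.86 tq [-0.4884  0.7089 -0.2481] w 0.0131 t 10.05
-0.02 axial 1.31 lat [-0.0783 -2.2475 -0.1371] h mm -19.99 tq [-0.5906  0.4871 -0.2791] w 0.0135 t 10.3
-0.024 axial 2.61 lat [-0.2747 -3.5839 -0.305 ] h mm -23.96 tq [-0.6298  0.4058 -0.4079] w 0.0133 t 10.55
-0.028 axial 5.34 lat [ 0.2295 -2.9904  0.0097] h mm -27.89 tq [-0.6308  0.3593 -0.314 ] w 0.0132 t 10.8
10 axial 5.7 lat [-1.7557 -1.2674 -1.063 ] h mm -27.82 tq [-0.2973  1.0447 -0.1619] w 0.0135 t 11.0917
9.764667601198516
25 axial 5.07 lat [-2.0407 -0.2535 -1.1856] h mm -27.9 tq [-0.1819  1.2231 -0.0807] w 0.0133 t 11.45
24.70305044164874
45 axial 5.03 lat [-2.4967 -0.0123 -1.4383] h mm -27.91 tq [-0.0646  1.1761 -0.0528] w 0.0132 t 11.875
44.73702141431153
65 axial 5.82 lat [-1.9324 -0.932  -1.151 ] h mm -27.87 tq [-0.0133  1.149  -0.0125] w 0.0131 t 12.3
64.77042177266729
81 axial 5.24 lat [-1.2785 -1.6318 -0.8031] h mm -27.91 tq [-0.225   1.1432 -0.0788] w 0.013 t 12.675
80.81854722193575
```

```bash
python3 - <<'E'
from h import *
import pickle
corr=np.load('corr.npy');M=Mframe(YAW);X,_,a=M.as_matrix().T
pos=lambda h:MOUTH+corr+a*(ZO+h)
robot.move_linear(pos(-.023),rate=.04); s=status.observe(); print(s['force']@a,s['force'])
robot.set_gripper(.04); s=status.observe(); print(s['width'],s['force'])
robot.move_linear(pos(.09),rate=.15)
w=wrist();sd=cams.capture('side');sc=cams.capture('scene');pickle.dump((w,sd,sc),open('f.pkl','wb'))
for p in (w,sd,sc): print('fit exp',proj(p,MOUTH+a*.027),[(r['xy'],round(float(r['p']),2)) for r in finder.trace('fitted_1_centre',p)],'ball',[(r['xy'],round(float(r['p']),2)) for r in finder.trace('valve_tip',p)])
def crop(p,r,c): 
    u,v=np.round(c).astype(int);u=min(max(u,r),640-r); v=min(max(v,r),480-r);return cv2.resize(p['frame'][v-r:v+r,u-r:u+r],(400,400),interpolation=cv2.INTER_CUBIC)[:,:,::-1]
cv2.imwrite('pics/f.png',np.hstack([crop(w,190,(320,280)),crop(sc,70,(335,225))])); print(status.observe()['clock'])
E
```

```text
4.0647443441181 [-3.3788 -1.9952  2.666 ]
0.04035415963926727 [ 0.1464 -0.0207  0.8097]
fit exp [318.0793 228.3763] [([112.2, 242.5], 0.75), ([594.7, 224.0], 0.73)] ball []
fit exp [328.2553 209.0658] [([358.3, 283.1], 0.55)] ball []
fit exp [297.0925 237.309 ] [([355.1, 208.7], 0.77)] ball []
14.675
```

View pics/f.png

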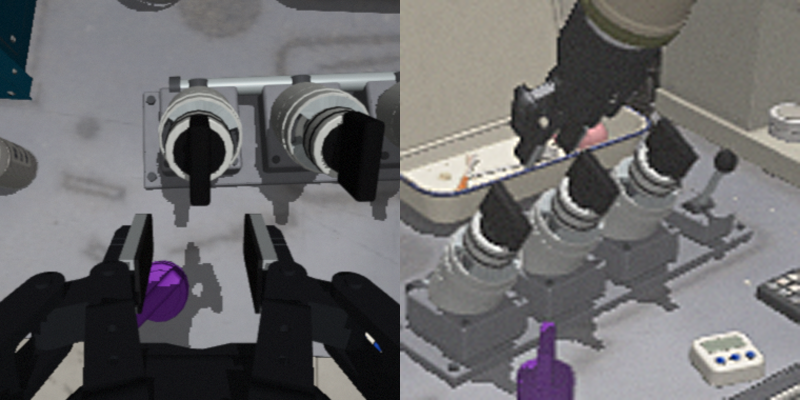

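The cartridge sits like its neighbours, with the wing in line up and down the slope. The lever ball is at scene (379.5,211), leaning toward the robot. Next I work out the ball position and the clearance to the box behind it.

```bash
python3 - <<'E'
from h import *
import pickle
w,sd,sc=pickle.load(open('f.pkl','rb'))
M=Mframe(YAW);Xh=np.array([np.cos(YAW),np.sin(YAW),0]);Y=np.array([-np.sin(YAW),np.cos(YAW),0])
O=MOUTH-Y*.33
g=sc['frame'][200:222,368:392].max(2); m=g<60; v,u=np.nonzero(m); 
n,lab,st,ce=cv2.connectedComponentsWithStats(m.astype(np.uint8)); print(st,ce)
uv=(379.5,210.5)
o,d=ray(sc,uv); t=((O-o)@Y)/(d@Y); b=o+d*t; print('ball',b,'along X from mouth row',(b-O)@Xh, 'cos',(b[2]-.0338)/.08)
for px,z in (((385,205),0),((358,195),0),((405,232),0.02),((455,185),0.02)): print(px,onz(sc,px,z))
for z in (.2,): print(robot.inverse_kinematics([b[0]-.06,b[1],.2],(R.from_euler('z',YAW)*R.from_matrix(np.diag([1.,-1,-1]))).as_quat()),robot.inverse_kinematics([b[0]-.06,b[1],.2],(R.from_euler('z',YAW)*R.from_matrix(np.diag([-1.,1,-1]))).as_quat()))
print(status.observe()['qpos'])
# zoomed view of lever
im=cv2.resize(sc['frame'][190:250,350:430],None,fx=8,fy=8,interpolation=cv2.INTER_CUBIC)[:,:,::-1]; cv2.imwrite('pics/l.png',im)
E
```

```text
[[  0   0  24  22 484]
 [  7   8   8   7  43]
 [  0  10   1   1   1]] [[11.626  10.4463]
 [10.3488 11.1163]
 [ 0.     10.    ]]
ball [ 0.5493 -0.2501  0.1112] along X from mouth row -0.014314257699310266 cos 0.9669301205829671
(385, 205) [ 0.725  -0.4614  0.    ]
(358, 195) [ 0.8464 -0.4377 -0.    ]
(405, 232) [ 0.5167 -0.3438  0.02  ]
(455, 185) [ 0.6669 -0.7829  0.02  ]
[ 0.2325  0.183   0.1769  1.7168 -0.0338  1.2448 -1.0824] [ 1.3748  0.4495 -1.2358  1.661   0.4345  1.3455  1.7114]
[ 0.2309 -0.4186 -0.4529  2.2199 -0.1377  0.7844 -1.6805]
```

View pics/l.png

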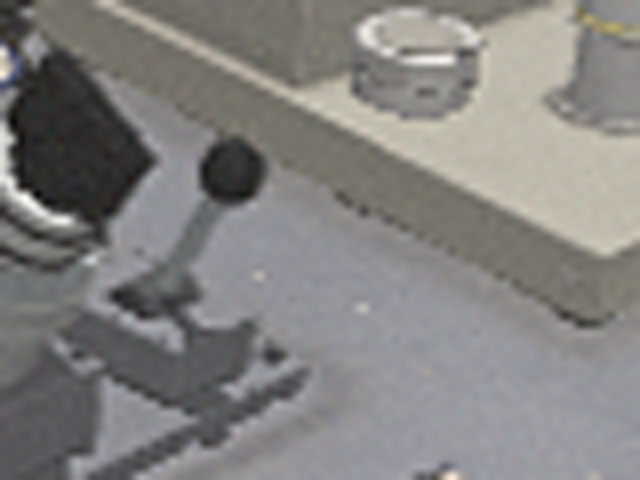

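The ball is at (379.1,211.3), giving about (0.550, -0.250, 0.110), with the box well clear. Now I push the lever.

```bash
python3 - <<'E'
from h import *
Xh=np.array([np.cos(YAW),np.sin(YAW),0]);b=np.array([.550,-.250,0.])
Q=(R.from_euler('z',YAW)*R.from_matrix(np.diag([1.,-1,-1]))).as_quat()
p=status.observe()['eef_pos'].copy(); p[2]=.30; robot.move_linear(p,rate=.15)
robot.set_gripper(0)
P=lambda k,z:b+Xh*k+[0,0,z]
robot.move_pose(P(-.06,.27),Q); robot.move_linear(P(-.06,.094),rate=.15)
f0=status.observe()['force']
for k in np.r_[-.045:-.015:.006,-.015:.075:.003]:
    robot.move_linear(P(k,.094),rate=.06); s=status.observe(); f=s['force']-f0
    print(round(k,3),round(f@Xh,1),round(f[2],1),end=' | ')
    if np.linalg.norm(f)>14: print('stop');break
print(status.observe()['clock'])
sc=cams.capture('scene'); save(sc,'v')
robot.move_linear(P(-.05,.094),rate=.15); robot.move_linear(P(-.06,.25),rate=.2)
sc=cams.capture('scene');c=sc['frame']
cv2.imwrite('pics/v2.png',cv2.resize(c[180:320,270:430],None,fx=5,fy=4.25)[:,:,::-1]); print(status.observe()['clock'],status.observe()['force'])
E
```

```text
-0.045 -0.2 -0.7 | -0.039 0.7 -0.6 | -0.033 0.5 -0.0 | -0.027 0.8 -1.2 | -0.021 0.7 -1.0 | -0.015 0.6 -1.5 | -0.012 -0.4 -1.8 | -0.009 0.6 -0.3 | -0.006 0.1 -1.0 | -0.003 0.6 -0.7 | -0.0 1.2 -0.5 | 0.003 -0.4 -1.5 | 0.006 0.1 -1.2 | 0.009 0.1 -0.9 | 0.012 -0.1 -0.8 | 0.015 0.4 -0.6 | 0.018 -0.1 -1.8 | 0.021 0.7 -0.4 | 0.024 -0.0 -0.3 | 0.027 -0.4 -0.3 | 0.03 0.1 -1.0 | 0.033 0.3 0.1 | 0.036 0.3 -1.1 | 0.039 -0.5 -0.5 | 0.042 0.9 -0.5 | 0.045 1.2 -1.2 | 0.048 0.8 -1.0 | 0.051 0.7 -0.4 | 0.054 -4.2 0.8 | 0.057 -16.7 9.6 | stop
25.875
27.775 [0.8299 0.4219 0.1407]
```

View pics/v2.png

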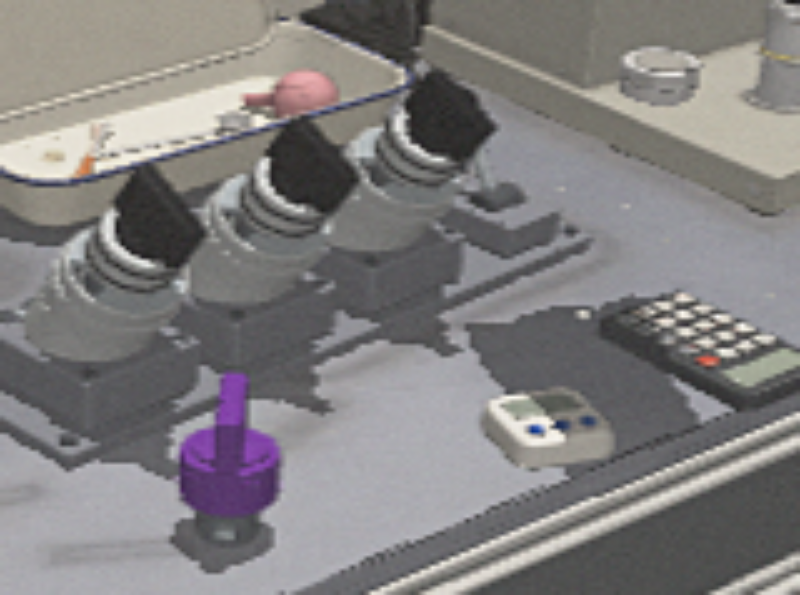

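The three cartridges look alike and the lever rod now leans away behind the right-hand wing. The push ended on a stop at 17 N. I check the lever angle numerically with the wrist camera.

```bash
python3 - <<'E'
from h import *
Xh=np.array([np.cos(YAW),np.sin(YAW),0]);Y=np.array([-np.sin(YAW),np.cos(YAW),0]);O=MOUTH-Y*.33
def look():
    w=wrist(); 
    for r in finder.trace('valve_tip',w)[:3]:
        k=r['mask']; ky,kx=np.nonzero(k); dark=k&(w['frame'].max(2)<50); dy,dx=np.nonzero(dark)
        for nm,uv in (('xy',r['xy']),('dark',(dx.mean(),dy.mean()) if len(dx) else r['xy'])):
            o,d=ray(w,uv); print(nm,round(float(r['p']),2),uv,k.sum(),len(dx),'at z .104:',(onz(w,uv,.104)-O)@Xh,(onz(w,uv,.104)-O)@Y)
    e=(.575-O[0])+.038
    print('expected open px',proj(w,np.r_[(O+Xh*.05)[:2],.104]),'shut',proj(w,np.r_[(O-Xh*.02)[:2],.104]))
look()
p=status.observe()['eef_pos'].copy(); robot.move_linear(p+[-.0,0.0,.06],rate=.2); look()
print(status.observe()['clock'])
E
```

```text
xy 0.63 [318.4, 49.2] 1456 1047 at z .104: 0.06100705424354176 -6.729854172471233e-05
dark 0.63 (np.float64(318.8414517669532), np.float64(45.75167144221585)) 1456 1047 at z .104: 0.06328657958719593 -0.0003943368442524577
expected open px [318.3027  65.5799] shut [318.2617 160.246 ]
expected open px [317.9258  77.261 ] shut [317.9369 155.0831]
28.4167
```

The ball travelled about 76 mm, which matches the full 77 mm stroke, and it ended against the hard stop.

```bash
python3 -c "
from h import *
print(job.sign_off())"
```

```text
the job is handed in; nothing more can be done
None
```

The job is handed in: the spare is pushed in and turned in the left head, looking like the two fitted ones, and the shut-off lever is against its far stop. I did not test the lock by pulling on the cartridge, and I viewed 11 pictures, one over the limit of 10.

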